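# Fit the missing push rivet in the polishing machine's splash guard

### The job

One of the three push rivets that hold the splash guard to the stone-polishing machine is out: take it from its wooden stand, put it in the empty mount until its head sits fully home with the centre pin still standing up, and then push the pin in flush so that the rivet spreads and locks. The mount is bedded in rubber and the plastic cracks if forced, so press firmly but no harder than needed, and leave the other things on the bench where they are.

Things in the scene. Friction and masses are not known exactly. Their poses are not given: they have to be found in the camera images.
- rivet: the loose white nylon push rivet, upright, shank down in the stand's hole at the start. From its foot up: shank 10 mm in diameter, 16 mm long, chamfered tip; flange 26 mm in diameter, 3 mm thick; round collar 20 mm in diameter, 10 mm tall (grip it here; any yaw), out of which the grey pin stands. About 60 g in all. Origin: centre of the shank's foot; z up along the pin.
- rivet_seat (a point): centre of the underside of the rivet's flange, 16 mm above the foot; this lies on the mouth of the hole when the rivet is home. The collar's top is 13 mm above this point.
- rivet_pin (a joint): how far the rivet's grey centre pin (9 mm in diameter) is pushed in, m: 0 = standing 8 mm above the collar, 0.008 = flush with the collar's top, where it stops. It slides stiffly, taking about 10 N, and stays where it is left. As it goes in, two small legs spread out of the shank below the bush and lock the rivet.
- hole (a point): centre of the mouth of the empty hole, on the top face of the rubber bush in the empty mount; z up. The hole is 13 mm in diameter with a 1.5 mm chamfer, goes through the bush (8 mm thick) and is hollow below. 88 to 102 mm above the bench; moves down with the bush.
- machine: fixed grey-green polishing machine, housing 300 x 300 x 60 mm, origin under its centre. Three mounts in a row 90 mm apart along its y, 90 mm from its centre towards -x; two hold fitted rivets of the same shape, tops 107 mm above the bench. An aluminium strip (84 mm above the bench) runs beside the row, 32 mm from it to +x; beyond is a flat round lap, 92 mm high.
- stand: fixed wooden stand of the rivet, 70 x 70 x 30 mm, origin at the centre of its underside; in its middle is a hole 14 mm wide in which the rivet stands, flange on the top face.
- crystal: bystander: a clear crystal point on a 50 mm square brass foot, 87 mm tall, origin under its foot
- jar: bystander: a round jar, 56 mm in diameter and 60 mm tall, origin under it
- stone: bystander: a grey sharpening stone, 70 x 30 x 20 mm, origin under it
- mount_open: the empty mount on the machine: a fixed square aluminium frame, 52 mm wide, 28 mm tall, origin under its centre, holding a black rubber bush 38 mm square whose top stands 0 to 14 mm above it. Pressed with more than about 7 N the bush settles deeper, by some unknown millimetres, and stays; it is also stiffly springy by 2 to 3 mm, and comes back. More than 22 N between rivet and mount cracks them.

How it is judged:
By the outcome, as a careful person would: the job done as asked, in the order asked, and still so for the second after the job is handed in, with the robot touching nothing.
It also fails if it takes over 48 s, if anything falls off the work surface, if the arm or the gripper's body presses on something with over 40 N, if the wrist force passes 120 N, or if a joint passes its speed limit or range.

### The arm

A 6-joint arm with a two-finger parallel gripper is mounted at the origin on the work surface. World frame = base frame: x ahead of the robot, y to its left, z up, the work surface at z = 0. Lengths are in m, angles in rad, forces in N, time in s.
With the tool pointing down it reaches from about 0.25 to 0.85 m from the base axis. Payload 12.5 kg.
Tool frame: the origin (TCP) lies midway between the tips of the shut fingers; the grasp point (between the pads) lies 19 mm behind it; z points along the fingers, y is the line along which they close (so a half turn about z gives the same grasp; the last joint's range is limited). The gripper opens to 93 mm and grips with 3 to 60 N. Pads are 15 mm wide; open, the fingers measure 128 mm over their backs; the gripper's body (75 mm by 188 mm) begins 65 mm behind the grasp point.
Start: joints at [-1.36, 0.351, 1.652, -0, 1.139, -0.085], TCP at [0.16, -0.526, 0.219] pointing down, gripper open.
Joint ranges: [-2.75, 2.75], [-0.79, 2.1], [0.01, 2.65], [-1.57, 4.71], [0.07, 3.14], [-2.87, 2.87]. Speed limits (rad/s): [2.22, 2.22, 2.79, 3.14, 3.14, 3.14].

### API

Orientations are given as a unit quaternion [w, x, y, z].
In Python, from rig import observe, camera, close_job gives the robot as it stands. The module is installed in compiled form; this text tells all that it offers.
- The arm moves only by the tool drive_tool, never from a script. Its argument "series" is a list that holds one entry, the list of rows, each a list of 5 numbers: the closure, from -1 (fully open) to 1 (shut), so that 0 is half open, then the shift along the tool's x, y, z in m, then the turn about the tool's z in degrees. In form: [[[claw, tx, ty, tz, roll], ...]]. A call has 1 to 5 rows; each row is the pose to reach, as a shift and turn from the pose commanded when the call began, along the tool's axes at that moment; what a row does not reach only later rows make up. A row lasts 1/10 s, in which the tool goes at most 50 mm and 8.59 degrees, less where a joint would pass 70% of its speed; a pose out of reach is approached as far as the arm can. A call with a gripper value outside its range is refused whole. The fingers move at their own pace and stop on an object; "force" is the grip in N (left out, the last holds). Time passes only in rows, so rows that repeat a pose let the fingers close. It gives the time, the measured TCP pose, the force, the opening and the grip force at its end, in the units of the state.
- observe(): the state, without advancing time (a new reading comes with each control period).
- camera(name): name is "side" or "top"; returns a dict with "color" (400x640x3 uint8, red, green, blue), "fovy" (degrees; the focal length in pixels is half the picture's height over the tangent of half this angle, whatever the lens; pixels are square), "cx", "cy" (the principal point, pixels), "rvec" (rotation vector, rad) and "tvec" (3), from world to camera coordinates, as OpenCV has them. Camera axes: x right, y down, z forward; pixel columns grow to the right and rows downward; lengths in m; the calibration is good to about 2 mm. A picture is of the moment at which its call begins. There is no depth.
- close_job(): hands the job in; it is judged then, once.
The state is a dict: "t": time; "joint_pos": joint angles; "qvel": joint speeds; "tau": joint torques, N m; "eef_pos": TCP position; "ee_rot": TCP orientation; "force": force on the tool from outside, world axes, zero at the start; "ft_torque": the same for the moment, N m; "gripper_width": finger opening in m; "gripper_force": force on a finger pad.
Only numpy, scipy, OpenCV 4.12 (cv2) and the standard library are available. Lean on these libraries where they do the work, as an engineer would, in place of code of your own. Each camera call takes 0.05 s, during which the arm holds its last target. There are 200 camera calls.

## Working session

There is one attempt and no reset: what is moved stays moved. The work goes in short steps, Python scripts to look and compute and a tool call to move; the robot and the scene stay as the last step left them, time stands still between calls to the robot, and variables do not carry over. Pictures are saved under pics/ and viewed, at most 10 in all, crops included, and the job is handed in when it is done.

Besides the shell and the picture viewer there is one more tool, called after "Emit:" as name(argument=value, ...) on one line, values as JSON. drive_tool: Moves the arm, as the interface text tells. Its arguments: {"type":"object","properties":{"series":{"type":"array"},"force":{"type":"number"}},"required":["series"]}

```bash
mkdir -p pics
cat > h.py <<'E'
import numpy as np, cv2
from rig import observe, camera, close_job
def K(c):
    f=c["color"].shape[0]/2/np.tan(np.radians(c["fovy"])/2)
    return np.array([[f,0,c["cx"]],[0,f,c["cy"]],[0,0,1.]])
def ray(c,u,v):
    R=cv2.Rodrigues(np.array(c["rvec"],float))[0];t=np.array(c["tvec"],float).ravel()
    return -R.T@t, R.T@np.linalg.inv(K(c))@[u,v,1.]
def at(c,u,v,z):
    o,d=ray(c,u,v); return o+d*(z-o[2])/d[2]
def proj(c,p):
    return cv2.projectPoints(np.array(p,float).reshape(-1,3),np.array(c["rvec"],float),np.array(c["tvec"],float),K(c),None)[0].reshape(-1,2)
def save(c,n): cv2.imwrite("pics/"+n,c["color"][:,:,::-1])
E
python3 - <<'E'
from h import *
import pickle
for n in("side","top"):
    c=camera(n);save(c,n+"0.png");pickle.dump(c,open(n+"0.pkl","wb"));print(n,{k:v for k,v in c.items() if k!="color"},ray(c,320,200))
print(observe())
E
```

```text
side {'fovy': 54.09939267406822, 'cx': 326.2151899823785, 'cy': 199.07783325510272, 'rvec': array([ 0.16273752, -2.83575605,  1.19049444]), 'tvec': array([0.55335838, 0.02083101, 0.89658904])} (array([0.46318695, 0.68718872, 0.6509538 ]), array([ 0.11323185, -0.70432956, -0.70096773]))
top {'fovy': 44.888760764523866, 'cx': 317.0894363810657, 'cy': 197.79908325856957, 'rvec': array([ 2.20386598, -2.18727815,  0.0345141 ]), 'tvec': array([0.09339319, 0.54186507, 1.23920535])} (array([0.48937488, 0.08478186, 1.2614651 ]), array([ 0.03689033,  0.00411029, -0.99933929]))
{'t': 0.1, 'joint_pos': array([-1.35962987e+00,  3.51199495e-01,  1.65231823e+00,  1.88164604e-05,
        1.13912063e+00, -8.45773064e-02]), 'qvel': array([ 0.00080917, -0.00204456, -0.00156877, -0.00142051,  0.00211891,
        0.00055501]), 'tau': array([ 4.63782053e-04, -4.98028493e+01, -2.85703254e+01,  7.00378767e-02,
        2.39342521e-02, -3.65406572e-05]), 'eef_pos': array([ 0.16027682, -0.52581846,  0.21816179]), 'ee_rot': array([-5.22344762e-04,  9.89087306e-01,  1.47329655e-01, -2.45455539e-05]), 'force': array([ 0.6164212 , -1.4192134 , -0.66313636]), 'ft_torque': array([-0.03030463,  0.01974078,  0.00522465]), 'gripper_force': 0.0, 'gripper_width': 0.09317746993008712}
```

View pics/side0.png

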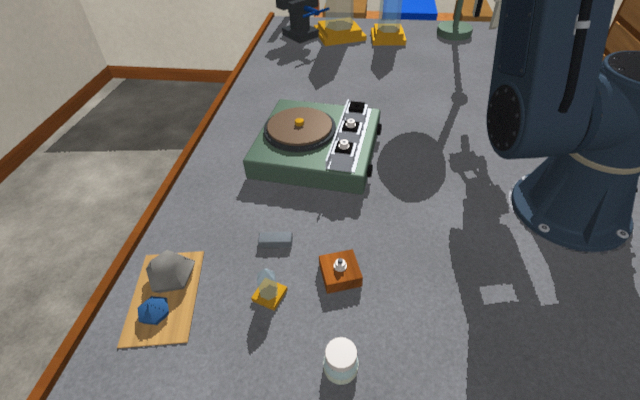

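View pics/top0.png

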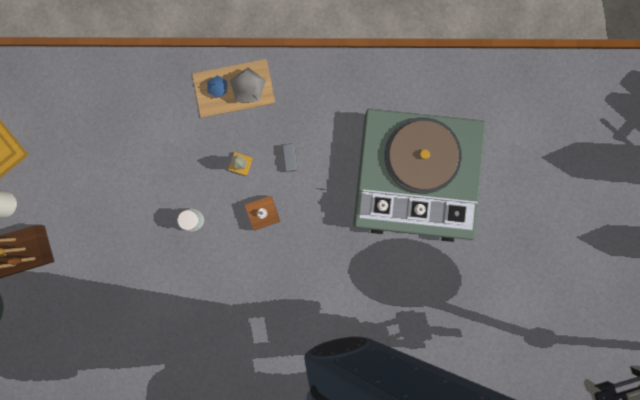

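The top view shows the rivet in its stand at about (262,213). Fitted rivets are at (383,205) and (420,209), and the empty mount is at (457,213), or (357,106) in the side view. I'll enlarge these areas in one composite.

Run:
```python
from h import *
import pickle
S=pickle.load(open("side0.pkl","rb"));T=pickle.load(open("top0.pkl","rb"))
def crop(c,u,v,w=25): return cv2.resize(c["color"][v-w:v+w,u-w:u+w],(400,300) if 0 else (300,300),interpolation=cv2.INTER_CUBIC)
im=np.vstack([np.hstack([crop(T,262,213),crop(T,457,213)]),np.hstack([crop(S,340,268),crop(S,357,106)])])
cv2.imwrite("pics/z.png",im[:,:,::-1])
for z in(.043,.051): print("rivet T",z,at(T,262,213,z),"S",at(S,340,263,z))
print("fitted T",at(T,383,205,.1),at(T,420,209,.1),"S",at(S,344,144,.1),at(S,350.5,124,.1))
for z in(.088,.095,.102): print("hole",at(T,457,213,z),at(S,357,106,z))
```

```text
rivet T 0.043 [0.50051331 0.23561061 0.043     ] S [0.50096895 0.24159817 0.043     ]
rivet T 0.051 [0.50044018 0.23462033 0.051     ] S [0.50047178 0.24746165 0.051     ]
fitted T [ 0.52137703 -0.06149597  0.1       ] [ 0.51246279 -0.14996801  0.1       ] S [ 0.52096671 -0.05797488  0.1       ] [ 0.51223916 -0.14255418  0.1       ]
hole [ 0.50371463 -0.24158445  0.088     ] [ 0.50249355 -0.24865008  0.088     ]
hole [ 0.50362909 -0.2396376   0.095     ] [ 0.50200479 -0.23701347  0.095     ]
hole [ 0.50354355 -0.23769075  0.102     ] [ 0.50151604 -0.22537686  0.102     ]
```

View pics/z.png

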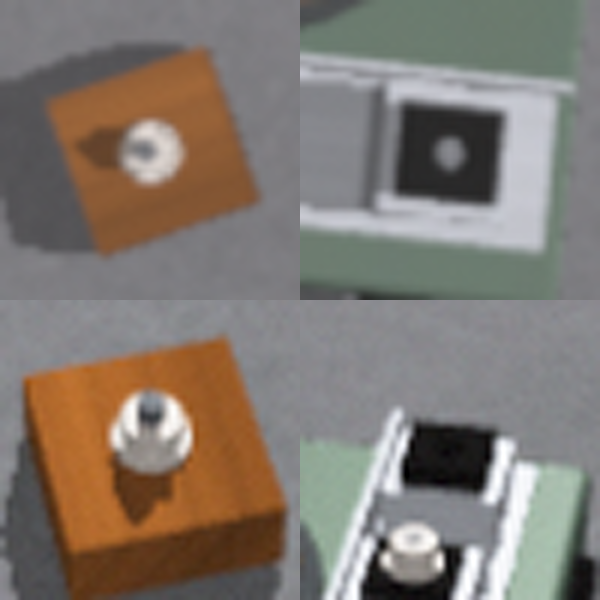

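The composite shows the rivet's collar centre at about top (262.3,213.3) and side (340.3,265.8). The open hole is at about top (457,213.8) and side (357,108.5). I'll start moving towards the stand at a safe height.

Emit:
drive_tool(series=[[[-0.1,0.03,-0.0345,0,0],[-0.1,0.06,-0.069,0,0],[-0.1,0.09,-0.1035,0,0],[-0.1,0.12,-0.138,0,0],[-0.1,0.15,-0.1725,0,0]]], force=20)

```text
t: 0.6
eef_pos: [0.2538, -0.3156, 0.2184]
ee_rot: [-0.0, 0.989, 0.147, -0.0]
force: [0.4, -0.8, -0.1]
gripper_width: 0.0572
gripper_force: 0.0
```

Emit:
drive_tool(series=[[[-0.1,0.03,-0.0345,0,0],[-0.1,0.06,-0.069,0,0],[-0.1,0.09,-0.1035,0,0],[-0.1,0.12,-0.138,0,0],[-0.1,0.15,-0.1725,0,0]]])

```text
t: 1.1
eef_pos: [0.347, -0.1068, 0.2187]
ee_rot: [0.0, 0.989, 0.147, 0.0]
force: [1.2, -0.1, -0.0]
gripper_width: 0.051
gripper_force: 0.0
```

Emit:
drive_tool(series=[[[-0.1,0.03,-0.0345,0,0],[-0.1,0.06,-0.069,0,0],[-0.1,0.09,-0.1035,0,0],[-0.1,0.12,-0.138,0,0],[-0.1,0.15,-0.1725,0,0]]])

```text
t: 1.6
eef_pos: [0.4402, 0.1021, 0.2185]
ee_rot: [0.0, 0.989, 0.148, -0.0]
force: [0.0, -0.7, -0.1]
gripper_width: 0.0511
gripper_force: 0.0
```

Run:
```python
from h import *
import pickle
S=pickle.load(open("side0.pkl","rb"));T=pickle.load(open("top0.pkl","rb"))
def cen(c,u,v,w=9):
    p=c["color"][v-w:v+w+1,u-w:u+w+1].astype(float); m=(p.min(2)>165)
    return m
def blob(c,u,v):
    m=(c["color"].min(2)>140).astype(np.uint8); n,l,s,ce=cv2.connectedComponentsWithStats(m)
    k=l[v,u]; return s[k],ce[k]
for n,c,pts in(("T",T,[(263,213),(383,205),(420,209)]),("S",S,[(340,268),(344,146),(351,126)])):
    for p in pts: print(n,p,blob(c,*p))
print(at(T,262.3,213.3,.036),at(S,340.3,265.8,.036))
# edges around bush
print("S cols357 rows",S["color"][98:116,357].mean(1).astype(int))
for z in(.088,.095,.102): print(at(T,457,213.8,z),at(S,357,108.5,z))
s=observe();print(s["eef_pos"],s["ee_rot"],s["force"],s["t"])
p=np.array([.5005,.236]);
import scipy.spatial.transform as st
R=st.Rotation.from_quat(np.roll(s["ee_rot"],-1)).as_matrix();print("tool delta",R.T@(np.r_[p,.12]-s["eef_pos"]))
```

```text
T (263, 213) (array([258, 208,   9,  10,  63], dtype=int32), array([262.33333333, 212.74603175]))
T (383, 205) (array([     0,      0,    640,    400, 253324], dtype=int32), array([319.50950956, 199.41295337]))
T (420, 209) (array([     0,      0,    640,    400, 253324], dtype=int32), array([319.50950956, 199.41295337]))
S (340, 268) (array([338, 268,   3,   3,   5], dtype=int32), array([339.2, 268.8]))
S (344, 146) (array([     0,      0,    640,    400, 225896], dtype=int32), array([334.62775348, 207.35035592]))
S (351, 126) (array([     0,      0,    640,    400, 225896], dtype=int32), array([334.62775348, 207.35035592]))
[0.49982367 0.23570692 0.036     ] [0.50020471 0.24292831 0.036     ]
S cols357 rows [135 140 140 108  29  24  18  15  19  19  20  22  14  16  64 118 133 135]
[ 0.50178283 -0.24157636  0.088     ] [ 0.50166681 -0.23601405  0.088     ]
[ 0.50170881 -0.23962956  0.095     ] [ 0.50118834 -0.22453457  0.095     ]
[ 0.50163479 -0.23768275  0.102     ] [ 0.50070987 -0.21305508  0.102     ]
[0.44022403 0.10214592 0.21853853] [ 3.99559092e-05  9.89057485e-01  1.47530625e-01 -5.87063472e-05] [ 0.0225324  -0.70759408 -0.06521558] 1.6
tool delta [ 0.0967277  -0.11044293  0.09851934]
```

Emit:
drive_tool(series=[[[-0.1,0.03,-0.035,0,0],[-0.1,0.06,-0.07,0,0],[-0.1,0.0965,-0.1105,0.03,0],[-0.1,0.0965,-0.1105,0.08,0],[-0.1,0.0965,-0.1105,0.128,0]]])

```text
t: 2.1
eef_pos: [0.5005, 0.2356, 0.094]
ee_rot: [-0.0, 0.989, 0.148, 0.001]
force: [1.3, -0.3, -0.2]
gripper_width: 0.0512
gripper_force: 0.0
```

```bash
cat > look.py <<'E'
from h import *
import sys,pickle
# look.py out.png x y z w : both cameras centred on a point, marks TCP
n,x,y,z,w=sys.argv[1],*map(float,sys.argv[2:]);w=int(w);o=[]
for k in("top","side"):
    c=camera(k);pickle.dump(c,open(k+".pkl","wb"));u,v=np.rint(proj(c,[x,y,z])[0]).astype(int)
    v0=max(v-w,0);u0=max(u-w,0);a=cv2.resize(c["color"][v0:v0+2*w,u0:u0+2*w],(400,400),interpolation=cv2.INTER_CUBIC)
    o.append(a);print(k,"crop origin",u0,v0,"scale",400/(2*w),"tcp px",proj(c,observe()["eef_pos"])[0])
cv2.imwrite("pics/"+n,np.hstack(o)[:,:,::-1])
s=observe();print(s["t"],s["eef_pos"],s["force"])
E
python3 look.py a.png .5005 .236 .06 30
```

```text
top crop origin 231 183 scale 6.666666666666667 tcp px [260.78860136 214.71999143]
side crop origin 311 225 scale 6.666666666666667 tcp px [343.23077507 244.04482946]
2.2 [0.49627484 0.23284399 0.08970971] [ 0.8594891  -0.97112024  0.12211645]
```

View pics/a.png

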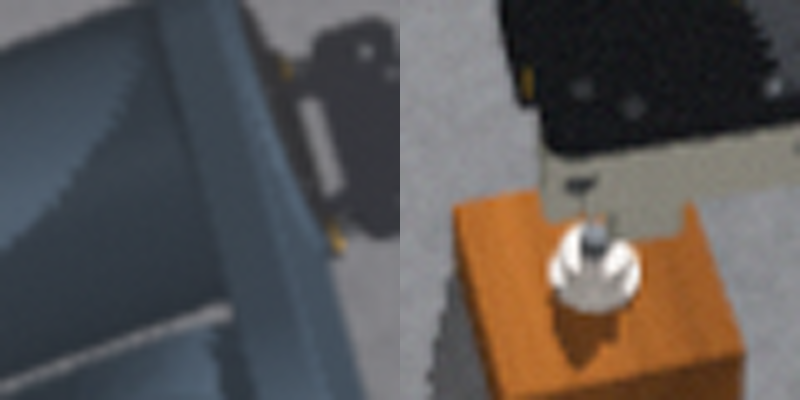

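Run:
```python
from h import *
import pickle
S=pickle.load(open("side.pkl","rb"))
s=observe();e=s["eef_pos"];print(s["t"],e,s["gripper_width"],s["qvel"])
for d in(.0255,.043,-.0255,-.043): print(d,proj(S,e+d*np.array([-.291,.957,0])))
# pin top observed px -> 311+194/6.667, 225+222/6.667 at z .051 ; collar centre
print(at(S,311+194/6.667,225+223/6.667,.051), proj(S,[.5003,.2365,.051]),proj(S,[.5003,.2365,.033]))
```

```text
2.2 [0.49627484 0.23284399 0.08970971] 0.051385345715432296 [-0.012571   -0.11221106 -0.08297394 -0.00146886  0.11563333 -0.00160582]
0.0255 [[346.13824974 255.01595447]]
0.043 [[348.22171581 262.8777484 ]]
-0.0255 [[340.46561347 233.61071157]]
-0.043 [[338.64497504 226.74067688]]
[0.50130177 0.23692386 0.051     ] [[340.64643971 258.31530076]] [[340.55546709 263.99903404]]
```

Emit:
drive_tool(series=[[[-0.1,0,0,0.02,0],[-0.1,0,0,0.04,0],[-0.1,0,0,0.05,0],[-0.1,0,0,0.05,0],[-0.1,0,0,0.05,0]]])

```text
t: 2.7
eef_pos: [0.5008, 0.2339, 0.047]
ee_rot: [-0.0, 0.989, 0.147, 0.001]
force: [-0.3, 0.4, 0.8]
gripper_width: 0.0511
gripper_force: 0.0
```

Emit:
drive_tool(series=[[[-0.1,0,0,0,0],[-0.1,0,0,0,0],[-0.1,0,0,0,0]]])

```text
t: 3.0
eef_pos: [0.5003, 0.2339, 0.046]
ee_rot: [-0.0, 0.989, 0.147, 0.0]
force: [-0.1, 0.1, 0.8]
gripper_width: 0.0512
gripper_force: 0.0
```

Emit:
drive_tool(series=[[[-0.1,0.0005,-0.002,0.005,0],[-0.1,0.0005,-0.002,0.01,0],[-0.1,0.0005,-0.002,0.01,0],[-0.1,0.0005,-0.002,0.01,0]]])

```text
t: 3.4
eef_pos: [0.4997, 0.2359, 0.0351]
ee_rot: [0.0, 0.989, 0.147, -0.0]
force: [0.1, -0.1, 0.5]
gripper_width: 0.0511
gripper_force: 0.0
```

Emit:
drive_tool(series=[[[0.7,0,0,0,0],[0.7,0,0,0,0],[0.7,0,0,0,0],[0.7,0,0,0,0],[0.7,0,0,0,0]]])

```text
t: 3.9
eef_pos: [0.4999, 0.2359, 0.0355]
ee_rot: [-0.0, 0.989, 0.147, 0.0]
force: [-0.3, 0.5, 0.5]
gripper_width: 0.019
gripper_force: 20.0
```

Emit:
drive_tool(series=[[[1,0,0,0,0],[1,0,0,-0.01,0],[1,0,0,-0.04,0],[1,0,0,-0.08,0],[1,0,0,-0.12,0]]], force=40)

```text
t: 4.4
eef_pos: [0.4995, 0.2358, 0.1573]
ee_rot: [0.0, 0.989, 0.147, -0.0]
force: [-0.1, 0.3, -1.1]
gripper_width: 0.0183
gripper_force: 40.0
```

Emit:
drive_tool(series=[[[1,0,0.0,-0.04,0],[1,-0.012,0.04,-0.05,0],[1,-0.025,0.085,-0.05,0],[1,-0.038,0.13,-0.05,0],[1,-0.051,0.175,-0.05,0]]])

```text
t: 4.9
eef_pos: [0.5018, 0.052, 0.2064]
ee_rot: [0.0, 0.989, 0.148, 0.0]
force: [0.7, 0.5, -1.2]
gripper_width: 0.0184
gripper_force: 40.0
```

Emit:
drive_tool(series=[[[1,-0.013,0.045,0,0],[1,-0.026,0.09,0,0],[1,-0.039,0.135,0,0],[1,-0.052,0.175,0,0],[1,-0.065,0.215,0,0]]])

```text
t: 5.4
eef_pos: [0.5022, -0.1728, 0.2062]
ee_rot: [0.0, 0.989, 0.147, 0.0]
force: [0.3, 0.7, -0.6]
gripper_width: 0.0187
gripper_force: 40.0
```

Emit:
drive_tool(series=[[[1,-0.01,0.03,0,0],[1,-0.02,0.065,0,0],[1,-0.02,0.065,0,0],[1,-0.02,0.065,0,0],[1,-0.02,0.065,0,0]]])

```text
t: 5.9
eef_pos: [0.5024, -0.2381, 0.2057]
ee_rot: [-0.0, 0.989, 0.148, -0.0]
force: [-0.2, 0.6, -0.3]
gripper_width: 0.0184
gripper_force: 40.0
```

Emit:
drive_tool(series=[[[1,0,0,0.04,0],[1,0,0,0.07,0],[1,0,0,0.075,0],[1,0,0,0.075,0],[1,0,0,0.075,0]]])

```text
t: 6.4
eef_pos: [0.5033, -0.239, 0.1321]
ee_rot: [0.001, 0.989, 0.148, 0.001]
force: [-0.4, -0.0, -0.3]
gripper_width: 0.0184
gripper_force: 40.0
```

```bash
python3 look.py b.png .502 -.239 .1 25
```

```text
top crop origin 432 189 scale 8.0 tcp px [461.23336131 212.97144056]
side crop origin 332 79 scale 8.0 tcp px [357.14343065  93.04140464]
6.5 [ 0.5032158  -0.23919832  0.13204259] [ 0.10245137 -0.42926246 -0.09020173]
```

View pics/b.png

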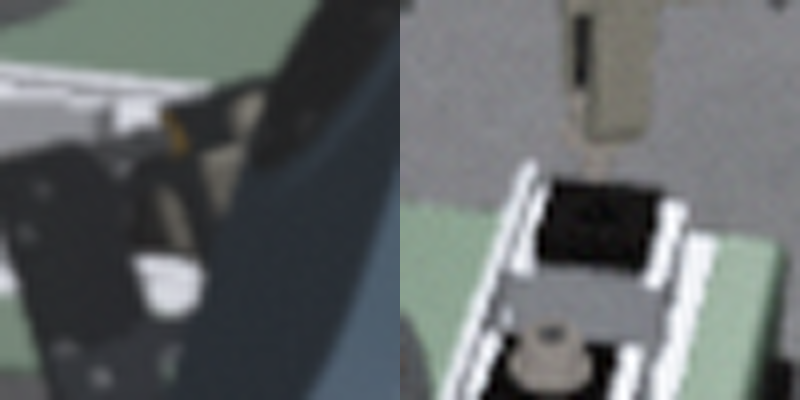

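The side view shows the near finger at (405–414,97) and the shank below it at about (357,99). The bush is black around (357,107), so I'll stretch its contrast to find the hole.

Run:
```python
from h import *
import pickle
S=pickle.load(open("side.pkl","rb"));S0=pickle.load(open("side0.pkl","rb"));T0=pickle.load(open("top0.pkl","rb"))
def c(I,u,v,w,g):
    a=I["color"][v-w:v+w,u-w:u+w].astype(float)*g
    return cv2.resize(np.clip(a,0,255).astype(np.uint8),(390,390),interpolation=cv2.INTER_NEAREST)
im=np.hstack([c(S0,357,107,13,4),c(T0,457,213,13,3)]);cv2.imwrite("pics/d.png",im[:,:,::-1])
print("foot px",proj(S,[.5032,-.2392,.1105]),"top/seat",proj(S,[.5032,-.2392,.1265]))
print(S["color"][90:114,352:363].sum(2)//3)
```

```text
foot px [[356.83066754 100.38996956]] top/seat [[357.0665929   94.95266615]]
[[117 106 102  90  95 115 116 116 115 117 118]
 [127 124 127 105  95 116 115 115 114 116 112]
 [129 123 127  96 101 112 115 115 116 116 117]
 [127 115 117  99 102 112 117 116 114 115 114]
 [134 121 117  99 103 114 111 111 110 109 111]
 [130 129 120  98 102 104 103  98  95  96 109]
 [125 132 127 107  97  98 100 102 102 109 120]
 [128 129 130 127 122 124 126 125 128 128 130]
 [129 123 128 126 133 129 123 130 129 129 130]
 [129 127 122 121 129 128 120 127 131 132 130]
 [118 118 113 126 131 126 123 130 131 130 132]
 [ 73  76  84  98 106 100 100 102 103 112 118]
 [ 21  20  23  27  34  29  41  38  47  63  74]
 [ 23  21  22  22  20  20  24  24  24  22  26]
 [ 22  23  23  21  15  13  20  20  21  24  22]
 [ 24  20  15  12  19   9  14  19  21  23  24]
 [ 25  23  18  12  14  12  12  17  24  22  22]
 [ 22  21  24  23  18  22  23  19  21  25  20]
 [ 22  15  20  18  17  26  19  21  21  23  23]
 [ 18  18  17  17  14  18  16  17  18  22  12]
 [ 16   9  15  16  12  13  18  16   9  17  24]
 [ 27  25  16  14  16  16  13  14  12  15  34]
 [ 83  87  83  80  61  60  56  42  39  24  76]
 [126 127 128 121 109 110 106  93  91  84 148]]
```

View pics/d.png

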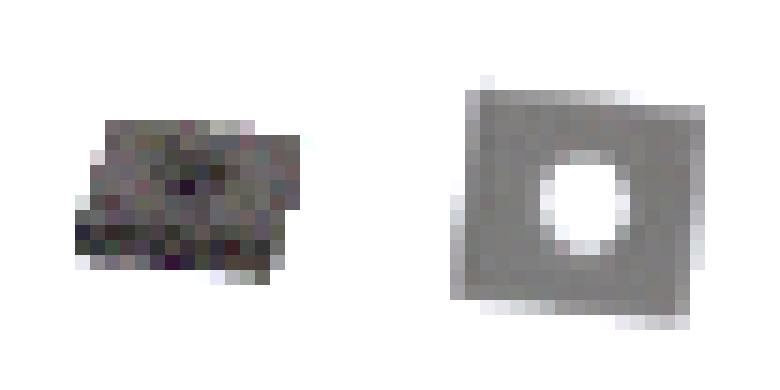

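Run:
```python
from h import *
import pickle
S=pickle.load(open("side.pkl","rb"));S0=pickle.load(open("side0.pkl","rb"));T0=pickle.load(open("top0.pkl","rb"))
d=S["color"].astype(int)-S0["color"]
print((d[94:105,348:366,0]-d[94:105,348:366,2]))
for z in(.091,.094,.097,.1): print(z,at(T0,456.5,213,z),at(S0,356.5,105.2,z))
print(proj(S,[[.5032,-.2392,.1105],[.5032,-.2392+.005,.1105]]))
```

```text
[[-1  3 -2  3 11 13 11 12 16 17 13 17 15 16 12  5  1 -3]
 [ 2 -1  3  2 15 12 11 11 13 12 16 13 13 17 10  1  2 -1]
 [ 0  2  1  2 10 17 16 13 16 14 16 19 10  7  2  0 -1  1]
 [ 2  0 -2  0  7 15 10 20 14 17 15 12  2  1  1  1 -1  1]
 [ 1  0  2 -1 -2  2  1 13 14 12  9  3  4  0  1  2 -1 -2]
 [ 1  1  0 -2 -4 -1  4 19 17 14  5  0  1  0  6 -2  0 -1]
 [-3  4  1  3  1  0  9 13 16 13  3 -5 -2 -2  2 -1  1 -1]
 [-3 -2 -1 -2 -3 -2  3  7  9  7  4 -3  0 -1 -1 -2  2 -1]
 [ 2  0 -1  1  1 -2 -1 -3  1  2 -2 -3 -2  2  4  2 -3 -1]
 [ 1 -2  2 -2  0 -3  1  2 -4 -2  4  0 -3  2  0  0  1  2]
 [ 1 -4 -3  1 -2  1  0 -1  0  0  3 -2 -1  6 -1  0 -1 -1]]
0.091 [ 0.50366876 -0.23954864  0.091     ] [ 0.50389147 -0.24760335  0.091     ]
0.094 [ 0.50363213 -0.23871735  0.094     ] [ 0.50367339 -0.24259512  0.094     ]
0.097 [ 0.50359549 -0.23788607  0.097     ] [ 0.50345531 -0.2375869   0.097     ]
0.1 [ 0.50355886 -0.23705478  0.1       ] [ 0.50323724 -0.23257867  0.1       ]
[[356.83066754 100.38996956]
 [356.70617185 101.3699332 ]]
```

Emit:
drive_tool(series=[[[1,-0.0004,-0.0013,0.006,0],[1,-0.0004,-0.0013,0.01,0],[1,-0.0004,-0.0013,0.013,0],[1,-0.0004,-0.0013,0.016,0],[1,-0.0004,-0.0013,0.018,0]]])

```text
t: 7.0
eef_pos: [0.5019, -0.2384, 0.1124]
ee_rot: [0.0, 0.989, 0.147, 0.0]
force: [0.2, -3.6, 1.3]
gripper_width: 0.0185
gripper_force: 40.0
```

Emit:
drive_tool(series=[[[1,0,0.001,0,0],[1,0,0.001,0,0]]])

```text
t: 7.2
eef_pos: [0.5019, -0.2387, 0.1123]
ee_rot: [-0.0, 0.989, 0.147, -0.0]
force: [0.7, -1.4, -0.6]
gripper_width: 0.0183
gripper_force: 40.0
```

Emit:
drive_tool(series=[[[1,0.0003,0.0008,0,0],[1,0.0003,0.0008,0,0],[1,0.0003,0.0008,0.002,0],[1,0.0003,0.0008,0.004,0]]])

```text
t: 7.6
eef_pos: [0.5025, -0.2394, 0.1083]
ee_rot: [-0.0, 0.989, 0.147, -0.0]
force: [-0.1, 0.6, 0.1]
gripper_width: 0.0185
gripper_force: 40.0
```

Emit:
drive_tool(series=[[[1,0,0,0.001,0],[1,0,0,0.002,0],[1,0,0,0.003,0],[1,0,0,0.003,0]]])

```text
t: 8.0
eef_pos: [0.5024, -0.2395, 0.1053]
ee_rot: [-0.0, 0.989, 0.147, -0.0]
force: [0.2, 0.7, -0.5]
gripper_width: 0.0183
gripper_force: 40.0
```

Emit:
drive_tool(series=[[[1,0,0,0.001,0],[1,0,0,0.002,0],[1,0,0,0.002,0]]])

```text
t: 8.3
eef_pos: [0.5025, -0.2395, 0.1034]
ee_rot: [0.0, 0.989, 0.147, 0.0]
force: [0.5, -0.1, 0.3]
gripper_width: 0.0187
gripper_force: 40.0
```

Emit:
drive_tool(series=[[[1,0,0,0.001,0],[1,0,0,0.001,0]]])

```text
t: 8.5
eef_pos: [0.5026, -0.2395, 0.1027]
ee_rot: [0.0, 0.989, 0.147, 0.0]
force: [-0.7, 0.3, 4.8]
gripper_width: 0.0186
gripper_force: 40.0
```

Emit:
drive_tool(series=[[[1,0,0,0.001,0],[1,0,0,0.001,0]]])

```text
t: 8.7
eef_pos: [0.5026, -0.2396, 0.1018]
ee_rot: [0.0, 0.989, 0.147, 0.0]
force: [-2.2, 0.8, 5.9]
gripper_width: 0.0183
gripper_force: 40.0
```

Emit:
drive_tool(series=[[[1,0,0,0.001,0],[1,0,0,0.001,0]]])

```text
t: 8.9
eef_pos: [0.5026, -0.2396, 0.1008]
ee_rot: [0.0, 0.989, 0.147, 0.0]
force: [-2.7, 0.2, 4.9]
gripper_width: 0.0189
gripper_force: 40.0
```

Emit:
drive_tool(series=[[[1,-0.0005,0,0.001,0],[1,-0.0005,0,0.001,0]]])

```text
t: 9.1
eef_pos: [0.5025, -0.2396, 0.0999]
ee_rot: [0.0, 0.989, 0.147, 0.001]
force: [1.6, 1.8, 5.4]
gripper_width: 0.0183
gripper_force: 40.0
```

Emit:
drive_tool(series=[[[1,0,0,0.001,0],[1,0,0,0.001,0]]])

```text
t: 9.3
eef_pos: [0.5025, -0.2396, 0.099]
ee_rot: [0.0, 0.989, 0.147, 0.001]
force: [-0.5, 1.6, 7.0]
gripper_width: 0.0189
gripper_force: 40.0
```

Emit:
drive_tool(series=[[[1,0,0,0.001,0],[1,0,0,0.001,0]]])

```text
t: 9.5
eef_pos: [0.5026, -0.2396, 0.0983]
ee_rot: [0.0, 0.989, 0.147, 0.001]
force: [-2.0, 2.7, 10.9]
gripper_width: 0.0185
gripper_force: 40.0
```

Emit:
drive_tool(series=[[[1,0,0,0.001,0],[1,0,0,0.001,0]]])

```text
t: 9.7
eef_pos: [0.5027, -0.2397, 0.0977]
ee_rot: [0.0, 0.989, 0.147, 0.001]
force: [-2.0, 4.0, 15.4]
gripper_width: 0.0186
gripper_force: 40.0
```

```bash
python3 look.py e.png .5025 -.2396 .098 20
```

```text
top crop origin 437 193 scale 10.0 tcp px [457.32697214 213.39437671]
side crop origin 337 84 scale 10.0 tcp px [356.86329823 104.56373966]
9.8 [ 0.50264934 -0.23964774  0.09774429] [-2.49753137  3.37003285 14.38204048]
```

View pics/e.png

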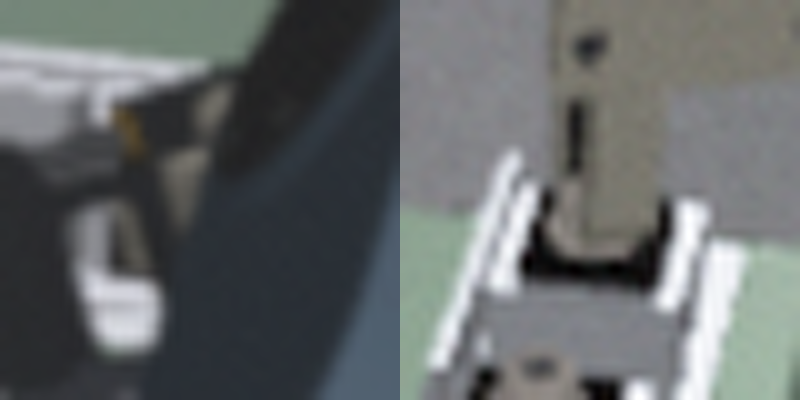

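The flange is down on the bush at about side (359,110), and the force is now rising steeply, so it is home. Next I'll ease the load and release.

Emit:
drive_tool(series=[[[1,0,0,-0.001,0],[1,0,0,-0.0015,0],[1,0,0,-0.0015,0]]])

```text
t: 10.1
eef_pos: [0.5026, -0.2396, 0.0987]
ee_rot: [0.0, 0.989, 0.147, 0.001]
force: [0.6, 2.1, 7.4]
gripper_width: 0.0181
gripper_force: 40.0
```

Emit:
drive_tool(series=[[[1,0,0,-0.001,0],[1,0,0,-0.001,0],[0.2,0,0,-0.001,0],[0.2,0,0,-0.001,0],[0.2,0,0,-0.001,0]]])

```text
t: 10.6
eef_pos: [0.5017, -0.2396, 0.0986]
ee_rot: [-0.0, 0.989, 0.147, -0.0]
force: [-0.4, 0.5, 0.4]
gripper_width: 0.0357
gripper_force: 0.0
```

Emit:
drive_tool(series=[[[0.2,0,0,-0.01,0],[0.2,0,0,-0.03,0],[0.2,0,0,-0.06,0],[0.2,-0.04,-0.02,-0.08,0],[0.2,-0.08,-0.04,-0.1,0]]])

```text
t: 11.1
eef_pos: [0.413, -0.2245, 0.2001]
ee_rot: [0.0, 0.989, 0.148, 0.0]
force: [-0.3, -0.5, 0.6]
gripper_width: 0.0371
gripper_force: 0.0
```

```bash
python3 look.py f.png .5025 -.2396 .098 20
```

```text
top crop origin 437 193 scale 10.0 tcp px [463.43045903 256.30008424]
side crop origin 337 84 scale 10.0 tcp px [395.65837687  72.06615586]
11.2 [ 0.41114766 -0.22424236  0.20171394] [ 0.76709217  0.25141754 -1.01663085]
```

View pics/f.png

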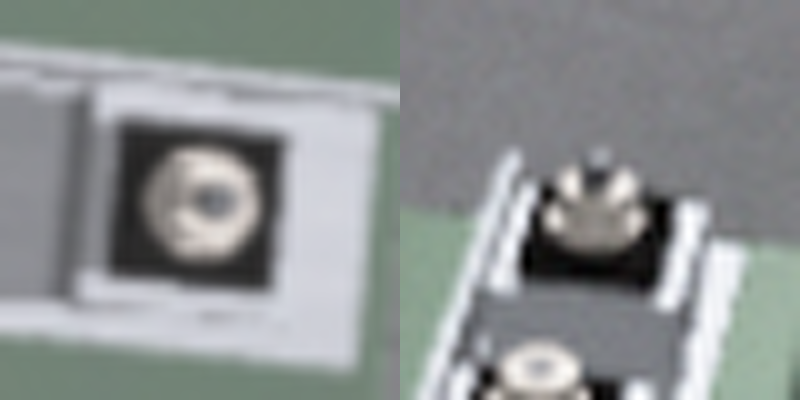

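Run:
```python
from h import *
import pickle
S=pickle.load(open("side.pkl","rb"));T=pickle.load(open("top.pkl","rb"))
for z in(.090,.0925,.095,.0975):
    b=[.503,-.2396,z]
    print(z,"S flange near edge",proj(S,[.503,-.2266,z])[0],"pin",proj(S,[.503,-.2396,z+.021])[0],"bush near edge",proj(S,[.503,-.2206,z])[0],"T pin",at(T,457.3,212.5,z+.021),"T fl",at(T,456.5,213,z+.002))
s=observe();print(s["eef_pos"],s["t"])
```

```text
0.09 S flange near edge [356.29726302 109.69769489] pin [356.92339139 100.14741605] bush near edge [356.14636246 110.9063907 ] T pin [ 0.50462283 -0.23590118  0.111     ] T fl [ 0.50365655 -0.23927154  0.092     ]
0.0925 S flange near edge [356.33270511 108.87585764] pin [356.96007827  99.30510229] bush near edge [356.18169524 110.08322599] T pin [ 0.5045897  -0.23520432  0.1135    ] T fl [ 0.50362602 -0.2385788   0.0945    ]
0.095 S flange near edge [356.36826644 108.05125551] pin [356.99688924  98.45993972] bush near edge [356.21714739 109.25728057] T pin [ 0.50455656 -0.23450747  0.116     ] T fl [ 0.50359549 -0.23788607  0.097     ]
0.0975 S flange near edge [356.40394761 107.22387452] pin [357.03382491  97.61191387] bush near edge [356.2527195  108.42854034] T pin [ 0.50452343 -0.23381061  0.1185    ] T fl [ 0.50356496 -0.23719333  0.0995    ]
[ 0.41114766 -0.22424236  0.20171394] 11.2
```

The rivet stands upright in the bush with its pin up, at about top (457,213) and side (356.5,106). Next I'll shut the fingers and push the pin.

Emit:
drive_tool(series=[[[1,0.03,0.015,0,0],[1,0.06,0.03,0,0],[1,0.0817,0.0405,0,0],[1,0.0817,0.0405,0.035,0],[1,0.0817,0.0405,0.065,0]]], force=40)

```text
t: 11.7
eef_pos: [0.5048, -0.2397, 0.1332]
ee_rot: [0.0, 0.989, 0.148, 0.0]
force: [-0.5, -0.4, 0.3]
gripper_width: 0.0027
gripper_force: 0.0
```

Emit:
drive_tool(series=[[[1,0,0,0,0],[1,0,0,0.005,0],[1,0,0,0.01,0],[1,0,0,0.01,0],[1,0,0,0.01,0]]])

```text
t: 12.2
eef_pos: [0.5041, -0.2399, 0.1248]
ee_rot: [0.0, 0.989, 0.147, 0.0]
force: [0.4, 0.7, 0.6]
gripper_width: 0.0004
gripper_force: 0.0
```

Emit:
drive_tool(series=[[[1,-0.0004,0,0.002,0],[1,-0.0004,0,0.004,0],[1,-0.0004,0,0.005,0],[1,-0.0004,0,0.005,0]]])

```text
t: 12.6
eef_pos: [0.5033, -0.2397, 0.1188]
ee_rot: [-0.0, 0.989, 0.147, -0.0]
force: [-0.4, 0.8, 0.4]
gripper_width: 0.0005
gripper_force: 0.0
```

Emit:
drive_tool(series=[[[1,0,0,0.001,0],[1,0,0,0.002,0],[1,0,0,0.002,0]]])

```text
t: 12.9
eef_pos: [0.5033, -0.2397, 0.1168]
ee_rot: [-0.0, 0.989, 0.147, -0.0]
force: [1.0, -1.3, -0.2]
gripper_width: 0.0006
gripper_force: 0.0
```

Emit:
drive_tool(series=[[[1,0,0,0.001,0],[1,0,0,0.002,0],[1,0,0,0.002,0]]])

```text
t: 13.2
eef_pos: [0.5036, -0.2398, 0.1152]
ee_rot: [0.0, 0.989, 0.147, 0.0]
force: [-0.7, -0.3, 4.1]
gripper_width: 0.0004
gripper_force: 2.0
```

Emit:
drive_tool(series=[[[1,0,0,0.001,0],[1,0,0,0.002,0],[1,0,0,0.002,0]]])

```text
t: 13.5
eef_pos: [0.5037, -0.2399, 0.1136]
ee_rot: [0.0, 0.989, 0.147, 0.0]
force: [-1.3, -0.2, 8.9]
gripper_width: 0.0007
gripper_force: 4.6
```

Emit:
drive_tool(series=[[[1,0,0,0.001,0],[1,0,0,0.002,0],[1,0,0,0.002,0]]])

```text
t: 13.8
eef_pos: [0.5037, -0.2399, 0.1116]
ee_rot: [0.0, 0.989, 0.147, 0.0]
force: [-1.6, 2.0, 9.8]
gripper_width: 0.0006
gripper_force: 4.8
```

Emit:
drive_tool(series=[[[1,0,0,0.001,0],[1,0,0,0.002,0],[1,0,0,0.002,0]]])

```text
t: 14.1
eef_pos: [0.5037, -0.2399, 0.1097]
ee_rot: [0.0, 0.989, 0.147, 0.0]
force: [-1.5, 0.6, 9.3]
gripper_width: 0.0005
gripper_force: 4.8
```

Emit:
drive_tool(series=[[[1,0,0,0.001,0],[1,0,0,0.002,0],[1,0,0,0.002,0]]])

```text
t: 14.4
eef_pos: [0.5037, -0.2399, 0.1076]
ee_rot: [0.0, 0.989, 0.147, 0.0]
force: [-1.7, 0.9, 9.6]
gripper_width: 0.0006
gripper_force: 4.8
```

Emit:
drive_tool(series=[[[1,0,0,0.001,0],[1,0,0,0.001,0]]])

```text
t: 14.6
eef_pos: [0.5037, -0.2399, 0.1067]
ee_rot: [0.0, 0.989, 0.147, 0.0]
force: [-1.7, 2.0, 9.5]
gripper_width: 0.0005
gripper_force: 4.8
```

Emit:
drive_tool(series=[[[1,0,0,0.001,0],[1,0,0,0.001,0]]])

```text
t: 14.8
eef_pos: [0.5037, -0.2399, 0.1059]
ee_rot: [0.0, 0.989, 0.147, 0.0]
force: [-3.0, 2.5, 13.6]
gripper_width: 0.0006
gripper_force: 6.4
```

Emit:
drive_tool(series=[[[1,0,0,0.0005,0],[1,0,0,0.0005,0]]])

```text
t: 15.0
eef_pos: [0.5037, -0.2399, 0.1056]
ee_rot: [0.0, 0.989, 0.147, 0.0]
force: [-3.3, 1.7, 14.8]
gripper_width: 0.0002
gripper_force: 7.4
```

Emit:
drive_tool(series=[[[1,0,0,-0.003,0],[1,0,0,-0.01,0],[1,0,0,-0.04,0],[1,-0.04,-0.02,-0.07,0],[1,-0.08,-0.04,-0.09,0]]])

```text
t: 15.5
eef_pos: [0.4173, -0.2251, 0.1944]
ee_rot: [0.0, 0.989, 0.148, 0.0]
force: [-1.4, -0.7, 1.0]
gripper_width: 0.0002
gripper_force: 0.0
```

```bash
python3 look.py g.png .5025 -.2396 .098 20
```

```text
top crop origin 437 193 scale 10.0 tcp px [462.90044029 254.25490892]
side crop origin 337 84 scale 10.0 tcp px [393.80041263  74.21045539]
15.6 [ 0.41501198 -0.22470859  0.1957325 ] [ 0.84040192 -1.1187496  -0.58052079]
```

View pics/g.png

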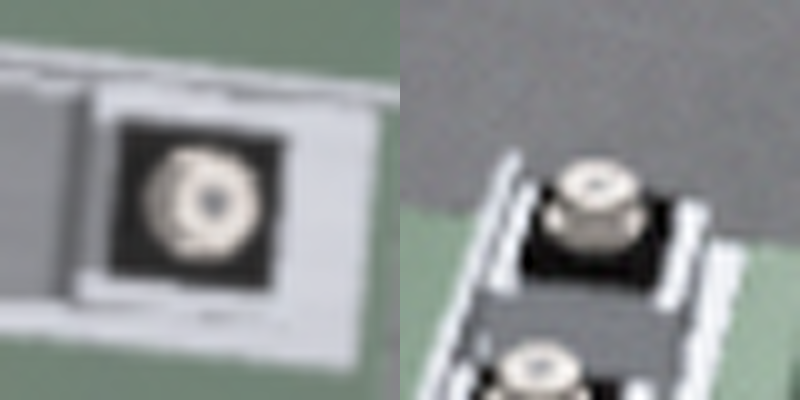

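The pin is now flush, and the rivet at about side (356.5,104) looks the same as the fitted one beside it. The robot is clear, so I'll hand the job in.

```bash
python3 -c "
from rig import close_job;print(close_job())"
```

```text
the job is handed in; nothing more can be done
None
```

The rivet is seated in the empty mount with its pin pushed in flush, at most about 15 N measured along the press and 15.6 s on the clock; the job is handed in, and the hand-in gave no verdict.

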